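# Square the film dispenser up against the shelf rail

## Task

A small tin has slipped down behind the long film dispenser on this cabinet shelf, so the dispenser sits crooked and sticks out too far for the doors to shut. Set the small tin back upright in the middle on top of the two stacked tins, and push the dispenser back until both its ends are home and its whole rear side lies flush along the rail at the back of the shelf. Leave the two-tin stack and all the other things standing where they are.

Things in the scene. Friction and masses are not known exactly. Their poses are not given: they have to be found in the camera images.
- cabinet: Fixed cabinet, open at the back, top and front. Origin: on the worktop (z = 0), in the rail's front face, half-way along it. x points into the cabinet away from its front, y to the left along the rail, z up. Shelf board 18 mm thick (top at z = 18 mm), x -330 to +30 mm, y -430 to +430 mm. Side panels full depth, 320 mm tall, inner faces at y = -412 and +412 mm.
- rail (a point): Middle of the rail's top front edge. The rail is an aluminium angle screwed along the back of the shelf: its upright front face is the plane x = 0 of the cabinet, 822 mm long along y, its top 30 mm above the shelf board (48 mm above the worktop). Axes as the cabinet's.
- wire_shelf_edge (a point): Middle of the lower front edge of the half-depth white wire shelf fixed above the back of the shelf board: it reaches from 120 mm in front of the rail's face to 30 mm behind it, over the whole width between the side panels; underside 276 mm, top 286 mm above the worktop. Nothing is above the front part. Axes as the cabinet's.
- door_left (a joint): Left soft-close cabinet door, 425 mm wide, 18 mm thick, its top at z = 318 mm, on a vertical hinge at the front edge of the left side panel (cabinet x = -332, y = +430 mm). 0 = shut, pi = folded right round outwards; it stands wide open, 2.85 to 2.98 rad.
- door_right (a joint): Right door, the mirror image of the left one (hinge at cabinet x = -332, y = -430 mm).
- dispenser_mid (a point): Centre, half-way up, of the long kitchen film dispenser (grey case, white lid): a box 360 mm along its y, 90 mm deep along its x, 45 mm high, 0.35 to 0.7 kg, too deep for most grippers to span. It lies loose on the shelf, crooked, its rear side (+x) 50 to 210 mm short of the rail; the rear side belongs against the rail. It slides when pushed on its front (-x) side.
- dispenser_back_left (a point): Point on the dispenser's rear side, half-way up, 170 mm from its middle towards its left end (+y); axes as the dispenser's.
- dispenser_back_right (a point): Point on the dispenser's rear side, half-way up, 170 mm from its middle towards its right end (-y); axes as the dispenser's.
- small_tin_mid (a point): Centre of the small tin, half-way up: a round lidded tin, 56 mm across, 65 mm tall, 0.06 to 0.13 kg, standing upright on the shelf between the dispenser and the rail, under the wire shelf.
- medium_tin_mid (a point): Centre of the medium tin, half-way up: 72 mm across, 60 mm tall, standing loose on the large tin, flat lid.
- large_tin_mid (a point): Centre of the large tin, half-way up: 88 mm across, 70 mm tall, standing on the shelf near one side, in front of the wire shelf; the flat top of the two-tin stack is 130 mm above the shelf.
- jar_mid (a point): Centre of the glass jar with clip-on lid and wire bail, 86 mm across, 124 mm tall, half-way up (62 mm above its foot); stands on the shelf near one side, in front of the upper shelf.
- lantern_mid (a point): Centre of the white plastic lantern shaped like a rabbit, 84 mm across, 166 mm tall with its ears, half-way up (80 mm above its foot); stands near one side panel at the back, under the upper shelf.
- mill_mid (a point): Centre of the turned wooden pepper mill, 60 mm across, 164 mm tall, half-way up (82 mm above its foot); stands near one side panel at the back, under the upper shelf.
- salt_mid (a point): Centre of the small glass salt shaker with steel top, 40 mm across, 79 mm tall, half-way up (39 mm above its foot); stands near the shelf's front edge, before the dispenser.
- mug_mid (a point): Centre of the white mug on the upper wire shelf, 80 mm across, 85 mm tall, handle towards its +y, half-way up (42 mm above its foot).
- bowl_mid (a point): Centre of the bowl on the upper wire shelf, 130 mm across, 55 mm tall, half-way up (27 mm above its foot).
- spatula_mid (a point): Centre of the flat wooden spatula lying along the front edge of the upper wire shelf, 285 mm long along its x, 55 mm wide, 10 mm thick, half-way up (5 mm above its foot).

How it is judged:
By the outcome, as a careful person would: the job done as asked, in the order asked, and still so for the second after the job is handed in, with the robot touching nothing.
It also fails if it takes over 67 s, if anything falls off the work surface, if the arm or the gripper's body presses on something with over 40 N, if the wrist force passes 120 N, or if a joint passes its speed limit or range.

## Robot

A 6-joint arm with a two-finger parallel gripper is mounted at the origin on the work surface. World frame = base frame: x ahead of the robot, y to its left, z up, the work surface at z = 0. Lengths are in m, angles in rad, forces in N, time in s.
With the tool pointing down it reaches from about 0.35 to 0.925 m from the base axis. Payload 6.4 kg.
Tool frame: the origin (TCP) lies midway between the tips of the shut fingers; the grasp point (between the pads) lies 19 mm behind it; z points along the fingers, x is the direction in which the jaws open and shut, and the axes are right-handed (so a half turn about z gives the same grasp; the last joint's range is limited). The gripper opens to 85 mm and grips with 20 to 120 N. Pads are 22 mm wide; open, the fingers measure 114 mm over their backs; the gripper's body (76 mm by 85 mm) begins 54 mm behind the grasp point. The pads swing forward as they close: fully open they stand 13 mm farther back than shut.
Start: joints at [1.044, 0.245, 1.558, -0, 1.339, -0.174], TCP at [0.225, 0.61, 0.231] pointing down, gripper open.
Joint ranges: [-3.13, 3.13], [-1.02, 2.26], [0.13, 2.54], [-0.95, 4.09], [0.21, 2.88], [-2.74, 2.74]. Speed limits (rad/s): [2.57, 2.57, 3.14, 3.14, 3.14, 3.14].

## Interface

Orientations are given as a rotation vector (axis times angle).
In Python, from plant import * gives the robot as it stands.
- The arm moves only by the tool apply_moves, never from a script. Its arguments are lists of equal length, an entry for each row: "linear": the shift along the tool's x, y, z in cm, a list of three; "twist": the turn, a rotation vector about the tool's x, y, z in degrees, a list of three. A call has 1 to 8 rows; each row is the pose to reach, as a shift and turn from the pose measured when the call began, along the tool's axes at that moment; what a row does not reach only later rows make up. A row lasts 1/8 s, in which the tool goes at most 62.5 mm and 10.7 degrees, less where a joint would pass 70% of its speed; a pose out of reach is approached as far as the arm can. A call with a gripper value outside its range is refused whole. "claw" is the finger opening in cm, from 0 to 8.54, set as the call begins (left out, the last holds). The fingers move at their own pace and stop on an object; "newtons" is the grip in N (left out, the last holds). Time passes only in rows, so rows that repeat a pose let the fingers close. It gives the time, the measured TCP pose, the force and the opening at its end, in the units of the state.
- observe(): the state, without advancing time (a new reading comes with each control period).
- read_camera(name): name is "scene" or "top" or "wrist"; returns (picture, depth): 384x512x3 uint8, red, green, blue; 384x512 float32, m along the optical axis (not along the pixel's ray), 0 where there is no reading.
- calibration(name): a dict with "fx", "fy", "cx", "cy" (pixels), "xyz" and "rotation" of the camera in the world. Camera axes: x right, y down, z forward; pixel columns grow to the right and rows downward; lengths in m; the calibration is good to about 2 mm. A picture is of the moment at which its call begins: read the wrist's pose just before it. calibration takes no time and is no camera call; for the wrist camera it gives the pose at the moment of the call.
- close_job(): hands the job in, once; it reports no verdict.
Trained networks look in the newest picture that a camera, given by its name, has taken for a name from the list of things; names that differ only in an ending like _2 or _b are one class to them, and where a whole thing is asked for, a point or a joint stands for the part that bears it (a point fixed in the world has none). Each returns a list of dicts, best first, with "confidence" (0 to 1); they miss things now and then, are a little off and sometimes report something else, mostly with a low value. They report only what shows in the picture. A call takes as long as a camera call.
- look_for(label, camera): "location" ([column, row] in pixels, amid what is visible of it).
The state is a dict: "time": time; "joint_positions": joint angles; "qvel": joint speeds; "effort": joint torques, N m; "position": TCP position; "ee_rot": TCP orientation; "force": force on the tool from outside, world axes, zero at the start; "ft_torque": the same for the moment, N m; "grip_width": opening from 0.0 (shut) to 1.0 (fully open).
Only numpy, scipy, OpenCV 4.12 (cv2) and the standard library are available. Lean on these libraries where they do the work, as an engineer would, in place of code of your own. Each camera call takes 0.05 s, during which the arm holds its last target. There are 200 camera calls.

## Working session

There is one attempt and no reset: what is moved stays moved. The work goes in short steps, Python scripts to look and compute and a tool call to move; the robot and the scene stay as the last step left them, time stands still between calls to the robot, and variables do not carry over. Pictures are saved under pics/ and viewed, about 8 in all and at most 12, crops included, and the job is handed in when it is done.

Besides the shell and the picture viewer there is one more tool, called after "Call:" as a command line: name --argument value ..., lists and objects as JSON in quotes. apply_moves: Moves the arm, as the interface text tells. Its arguments: {"type":"object","properties":{"linear":{"type":"array"},"twist":{"type":"array"},"claw":{"type":"number"},"newtons":{"type":"number"}},"required":["linear","twist"]}

```bash
mkdir -p pics; ls; cat > h.py <<'E'
from plant import *
import numpy as np, cv2
from scipy.spatial.transform import Rotation as R
def rot(c):
    r=np.array(c["rotation"],float)
    return r if r.shape==(3,3) else R.from_rotvec(r).as_matrix()
def cloud(cam):
    c=calibration(cam); im,d=read_camera(cam)
    v,u=np.mgrid[:d.shape[0],:d.shape[1]]
    p=np.stack([(u-c["cx"])/c["fx"]*d,(v-c["cy"])/c["fy"]*d,d],-1)@rot(c).T+np.array(c["xyz"])
    p[d==0]=np.nan
    return im,d,p
def save(n,im): cv2.imwrite("pics/"+n,np.ascontiguousarray(im[...,::-1]))
E
python3 - <<'E'
from h import *
s=observe(); print(s)
for cam in("scene","top"):
    im,d,p=cloud(cam); print(cam,calibration(cam)); save(cam+"0.png",im); np.save(cam+"0.npy",p)
    for l in ["dispenser_mid","small_tin_mid","medium_tin_mid","large_tin_mid","jar_mid","lantern_mid","mill_mid","salt_mid","mug_mid","bowl_mid","spatula_mid","door_left","door_right"]:
        for r in look_for(l,cam)[:2]:
            u,v=map(int,np.round(r["location"])); print(l,r["confidence"],u,v,p[min(v,383),min(u,511)].round(3))
print(observe()["time"])
E
```

```text
pics
{'time': 0.0, 'joint_positions': array([ 1.04387905e+00,  2.45820005e-01,  1.55904593e+00,  1.77237968e-05,
        1.33869884e+00, -1.74125079e-01]), 'qvel': array([-0.00133237, -0.00011851,  0.00036108,  0.00063471,  0.00133349,
       -0.00017516]), 'effort': array([ 3.20897845e-03, -4.29506993e+01, -3.26136696e+01,  1.22609085e-04,
        5.30531514e-03, -6.78154620e-06]), 'position': array([0.22430178, 0.60946464, 0.23015938]), 'ee_rot': array([ 2.5761289 ,  1.79667328, -0.00282013]), 'force': array([-0.04209171,  0.9462533 ,  0.8592934 ]), 'ft_torque': array([-0.00461789, -0.00287437, -0.0144533 ]), 'grip_width': 0.9952709528489133}
scene {'fx': 351.7790029943061, 'fy': 351.7790029943061, 'cx': 258.3824666237879, 'cy': 195.45834322673306, 'xyz': array([ 0.84585381, -0.01905719,  1.17530542]), 'rotation': array([-2.12220734, -1.98404636,  0.29208332])}
dispenser_mid 0.81 244 201 [ 0.52  -0.038  0.061]
small_tin_mid 0.48 248 254 [ 0.697 -0.035  0.082]
medium_tin_mid 0.86 142 191 [ 0.493 -0.346  0.148]
large_tin_mid 0.68 156 208 [ 0.529 -0.322  0.077]
large_tin_mid 0.41 44 1
[... 634 characters left out ...]
85, 'cy': 189.71323917383745, 'xyz': array([ 3.25421755e-01, -2.86073847e-04,  1.67361432e+00]), 'rotation': array([-2.14192584,  2.14957789, -0.16832796])}
dispenser_mid 0.7 265 196 [ 0.544 -0.044  0.067]
medium_tin_mid 0.84 344 207 [ 0.49  -0.339  0.149]
jar_mid 0.62 192 220 [0.444 0.232 0.14 ]
lantern_mid 0.76 342 174 [ 0.629 -0.35   0.084]
mill_mid 0.68 274 206 [ 0.506 -0.081  0.052]
mill_mid 0.46 177 173 [0.621 0.29  0.157]
salt_mid 0.41 275 229 [ 0.412 -0.081  0.096]
mug_mid 0.69 162 152 [0.669 0.318 0.292]
bowl_mid 0.8 350 148 [ 0.681 -0.336  0.291]
spatula_mid 0.87 247 163 [0.628 0.023 0.294]
door_left 0.96 94 259 [0.304 0.523 0.318]
door_right 0.78 440 254 [ 0.315 -0.662  0.208]
1.4
```

View pics/scene0.png

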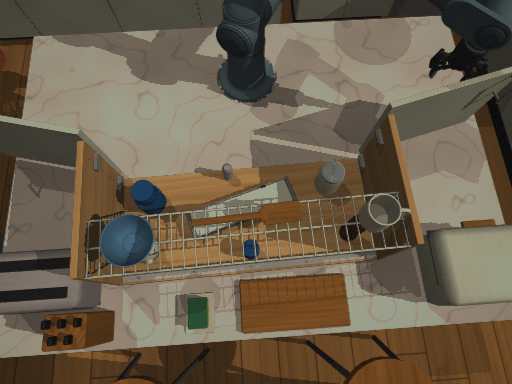

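View pics/top0.png

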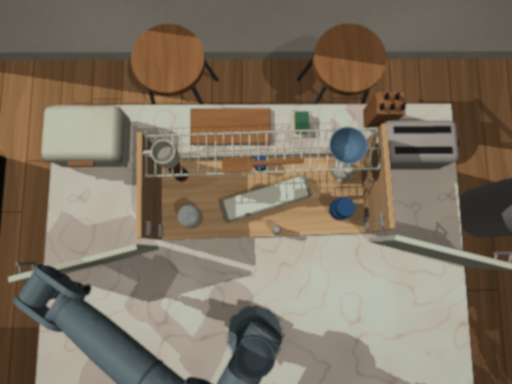

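The tin shows under the wire shelf at scene (250,249), with the crooked dispenser in front of it. The blue stack is at scene (148,196) / top (342,208), the salt shaker at top (276,229), and the arm is outside the left door. Next I'll measure the cabinet frame and the objects.

```bash
python3 - <<'E'
from h import *
for cam in("scene","top"):
    p=np.load(cam+"0.npy"); im=cv2.imread(f"pics/{cam}0.png"); 
    hsv=cv2.cvtColor(im,cv2.COLOR_BGR2HSV); H,S,V=[hsv[...,i].astype(int) for i in range(3)]
    x,y,z=p[...,0],p[...,1],p[...,2]; blue=(H>95)&(H<125)&(S>110)
    print(cam)
    def fit(n,m):
        q=p[m&np.isfinite(x)]
        if len(q)<4: print(n,len(q));return
        c,r=cv2.minEnclosingCircle(q[:,:2].astype(np.float32)); print(n,len(q),"med",np.median(q,0).round(4),"circ",np.round(c,4),round(r,4),"z",q[:,2].min().round(3),q[:,2].max().round(3))
    fit("small",blue&(abs(y+.035)<.06)&(x>.58)&(z<.1)&(z>.07))
    fit("med top",blue&(abs(y+.34)<.08)&(x<.6)&(z>.138)&(z<.16))
    fit("salt",(abs(y+.09)<.04)&(x<.46)&(z>.08)&(z<.12))
    fit("jar",(abs(y-.232)<.06)&(abs(x-.45)<.08)&(z>.125)&(z<.16))
    m=(S<60)&(V>90)&(z>.055)&(z<.075)&(abs(y+.04)<.22)&(x>.42)&(x<.66)
    q=p[m][:,:2].astype(np.float32); q=q[np.isfinite(q).all(1)]; print("disp",len(q),cv2.minAreaRect(q*1000),cv2.boxPoints(cv2.minAreaRect(q*1000)).round().tolist())
    # side panel tops
    for sgn in(1,-1):
        m=(abs(z-.32)<.008)&(abs(sgn*y-.42)<.06)&(x>.42)&(x<.75)
        q=p[m][:,:2]
        if len(q)>20: 
            print("panel",sgn,len(q),cv2.minAreaRect((q*1000).astype(np.float32)))
    # rail
    m=(abs(z-.048)<.006)&(x>.68)&(x<.85)&(abs(y)<.4); q=p[m]
    if len(q)>20:
        for yy in np.arange(-.35,.4,.1):
            k=q[abs(q[:,1]-yy)<.03]
            if len(k)>3: print("rail",yy.round(2),len(k),np.percentile(k[:,0],[5,50,95]).round(3))
E
python3 - <<'E'
import cv2
a=cv2.imread('pics/scene0.png')[150:290,70:420]
cv2.imwrite('pics/c.png',cv2.resize(a,None,fx=2.2,fy=2.2,interpolation=3))
E
```

```text
scene
small 180 med [ 0.6804 -0.0291  0.0835] circ [ 0.6793 -0.0272] 0.0267 z 0.07 0.089
med top 408 med [ 0.4921 -0.3458  0.1487] circ [ 0.4904 -0.3468] 0.0358 z 0.138 0.153
salt 124 med [ 0.4073 -0.081   0.0935] circ [ 0.2196 -0.0766] 0.2081 z 0.081 0.118
jar 457 med [0.4653 0.2462 0.1402] circ [0.4613 0.249 ] 0.04 z 0.126 0.148
disp 1655 ((502.2010192871094, -64.72023010253906), (161.6575927734375, 343.1614685058594), 18.107681274414062) [[372.0, 73.0], [479.0, -253.0], [632.0, -203.0], [526.0, 123.0]]
panel 1 938 ((576.7879638671875, 378.2333068847656), (313.54913330078125, 39.5262565612793), 1.3422067165374756)
panel -1 1252 ((584.0022583007812, -413.2853088378906), (329.0541076660156, 101.20923614501953), 2.352640390396118)
rail -0.35 24 [0.686 0.696 0.73 ]
rail -0.25 35 [0.727 0.83  0.847]
rail -0.15 37 [0.724 0.833 0.846]
rail -0.05 6 [0.706 0.721 0.722]
rail 0.05 4 [0.717 0.718 0.718]
rail 0.35 4 [0.707 0.708 0.708]
top
small 15 med [ 0.6933 -0.033   0.0841] circ [ 0.6771 -0.0331] 0.0236 z 0.076 0.092
med top 249 med [ 0.4903 -0.3434  0.1476] circ [ 0.4912 -0.3451] 0.0347 z 0.138 0.157
salt 59 med [ 0.4119 -0.0888  0.093 ] circ [ 0.4132 -0.0884] 0.0168 z 0.084 0.105
jar 337 med [0.4628 0.2476 0.1391] circ [0.4614 0.2487] 0.0409 z 0.128 0.153
disp 1709 ((539.0594482421875, -51.22865295410156), (88.77252960205078, 347.74285888671875), 16.85738182067871) [[446.0, 102.0], [547.0, -231.0], [632.0, -205.0], [531.0, 128.0]]
panel 1 521 ((576.8121337890625, 377.4525146484375), (312.49932861328125, 37.99314498901367), 1.284804105758667)
panel -1 625 ((584.2982177734375, -412.9456787109375), (329.6151123046875, 101.62555694580078), 1.5177119970321655)
rail -0.25 24 [0.725 0.729 0.844]
rail -0.15 25 [0.723 0.827 0.847]
rail -0.05 11 [0.719 0.721 0.722]
rail 0.05 17 [0.716 0.717 0.72 ]
rail 0.15 18 [0.712 0.713 0.717]
rail 0.25 13 [0.708 0.712 0.713]
```

View pics/c.png

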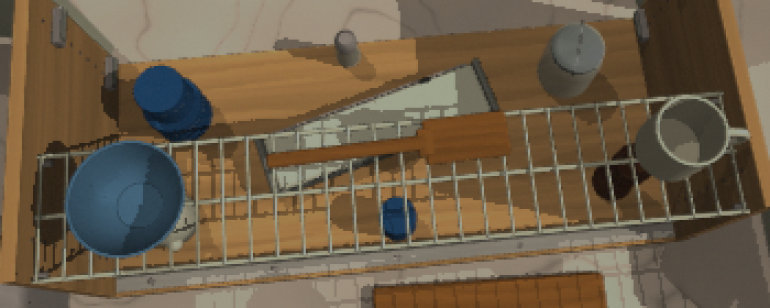

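Picture: the tin is free in the gap behind the dispenser, about 70 mm of clear space. The tool has to come in tilted under the wire shelf. The lantern (under the bowl), mill and mug are clear of that path. Next I'll write a pose helper.

```bash
cat >> h.py <<'E'
def pose(yaw,tilt):
    "tool pointing down, tilted forward by tilt towards yaw (deg); tool x to the left"
    y,t=np.radians([yaw,tilt]); z=np.array([np.sin(t)*np.cos(y),np.sin(t)*np.sin(y),-np.cos(t)])
    x=np.array([-np.sin(y),np.cos(y),0]); return np.stack([x,np.cross(z,x),z],1)
def go(P,Rm,P0=None,R0=None):
    s=observe(); P0=s["position"] if P0 is None else P0; R0=R.from_rotvec(s["ee_rot"]).as_matrix() if R0 is None else R0
    print("lin",(R0.T@(np.array(P)-P0)*100).round(2),"twist",np.degrees(R.from_matrix(R0.T@Rm).as_rotvec()).round(1))
E
python3 - <<'E'
from h import *
s=observe(); R0=R.from_rotvec(s["ee_rot"]).as_matrix(); c=calibration("wrist")
print("cam in tool",R0.T@(np.array(c["xyz"])-s["position"]),(R0.T@rot(c))[:,2])
go([.225,.61,.50],R0)
go([.40,.0,.45],pose(2,45))
go([.50,-.035,.237],pose(2,45))
E
```

```text
cam in tool [ 0.00106903 -0.07176555 -0.14218466] [-1.66450814e-04  2.83950182e-01  9.58839020e-01]
lin [ 2.000e-02  4.000e-02 -2.687e+01] twist [0. 0. 0.]
lin [-51.18  37.54 -21.87] twist [-44.4   8.7 -21.1]
lin [-51.01  48.13  -0.57] twist [-44.4   8.7 -21.1]
```

Call:
apply_moves --linear '[[0,0,-6],[0,0,-12],[0,0,-18],[0,0,-24],[0,0,-24]]' --twist '[[0,0,0],[0,0,0],[0,0,0],[0,0,0],[0,0,0]]' --claw 8.5

```text
time: 2.02
position: [0.225, 0.6109, 0.4791]
ee_rot: [-2.572, -1.794, -0.018]
force: [-1.0, -0.2, -0.5]
grip_width: 0.992
```

```bash
python3 - <<'E'
from h import *
go([.40,.0,.42],pose(2,45))
E
```

```text
lin [-51.36  37.51   5.35] twist [-44.2   8.1 -21.3]
```

Call:
apply_moves --linear '[[-5,3.6,0.5],[-10,7.2,1],[-15,10.8,1.5],[-20,14.5,2],[-25,18,2.5],[-30,22,3],[-35,25.5,3.6],[-40,29,4.2]]' --twist '[[-4,1,-2],[-8,2,-4],[-13,2.4,-6],[-17,3,-8],[-22,4,-10],[-26,5,-12.5],[-30,5.5,-14.5],[-34.5,6.3,-16.6]]'

```text
time: 3.02
position: [0.3583, 0.1387, 0.4318]
ee_rot: [1.929, 1.823, 0.606]
force: [0.9, -1.2, 0.9]
grip_width: 0.989
```

```bash
python3 - <<'E'
from h import *
go([.44,.0,.33],pose(2,45)); print(observe()["joint_positions"])
E
```

```text
lin [-13.77   1.61  13.07] twist [-9.9  1.7 -4.7]
[ 0.12173521 -0.91980892  2.17787331 -0.07585329  1.27631882 -1.39351143]
```

Call:
apply_moves --linear '[[-4.6,0.6,4.4],[-9.2,1,8.8],[-13.8,1.6,13],[-13.8,1.6,13],[-13.8,1.6,13]]' --twist '[[-3,0.5,-1.5],[-6.5,1,-3],[-10,1.7,-4.7],[-10,1.7,-4.7],[-10,1.7,-4.7]]'

```text
time: 3.65
position: [0.4394, -0.0004, 0.33]
ee_rot: [1.734, 1.793, 0.744]
force: [-1.1, 0.2, 0.9]
grip_width: 0.993
```

```bash
python3 - <<'E'
from h import *
print(observe()["joint_positions"])
im,d,p=cloud("wrist"); save("w1.png",im)
for r in look_for("small_tin_mid","wrist"):
    u,v=map(int,np.round(r["location"])); print(r["confidence"],u,v,p[v,u].round(3))
hsv=cv2.cvtColor(im,cv2.COLOR_RGB2HSV).astype(int)
b=(hsv[...,0]>95)&(hsv[...,0]<125)&(hsv[...,1]>110)&(abs(p[...,1]+.03)<.08)&(p[...,0]>.6)&(p[...,2]<.1)
q=p[b]; print(len(q))
if len(q):
    print(np.percentile(q,[2,50,98],axis=0).round(3)); t=q[abs(q[:,2]-.083)<.006]; print(cv2.minEnclosingCircle(t[:,:2].astype(np.float32)))
go([.535,-.032,.206],pose(2,45))
go([.692,-.029,.047],pose(2,45))
E
```

```text
[-0.47358139 -0.93758448  2.413854    0.42398194  0.99003881 -2.18764981]
0.84 236 134 [ 0.652 -0.027  0.073]
0.31 15 290 [ 0.644 -0.271  0.316]
270
[[ 0.655 -0.047  0.081]
 [ 0.685 -0.025  0.083]
 [ 0.702 -0.003  0.084]]
((0.6789273619651794, -0.025544214993715286), 0.02605937421321869)
lin [-3.64 -2.31 15.54] twist [ 0.2 -0.1  0.2]
lin [-3.91 -2.52 37.89] twist [ 0.2 -0.1  0.2]
```

View pics/w1.png

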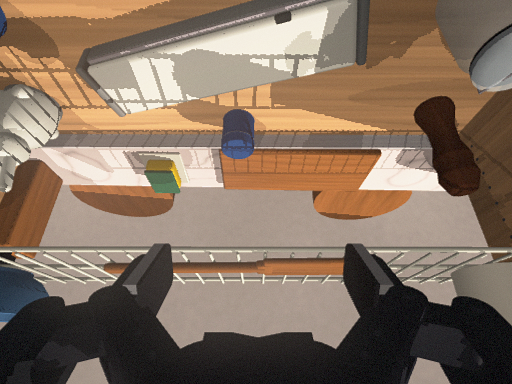

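The wrist view shows the tin at (238,134), ahead of the jaws with clear space around it. It measures (0.679, -0.026).

Call:
apply_moves --linear '[[-0.9,-0.6,4],[-1.8,-1.2,8],[-2.7,-1.8,12],[-3.4,-2.3,15.5],[-3.4,-2.3,15.5],[-3.4,-2.3,15.5]]' --twist '[[0,0,0],[0,0,0],[0,0,0],[0,0,0],[0,0,0],[0,0,0]]'

```text
time: 4.5
position: [0.5353, -0.0283, 0.2083]
ee_rot: [1.724, 1.797, 0.748]
force: [-0.2, -0.5, 0.3]
grip_width: 0.994
```

```bash
python3 - <<'E'
from h import *
print(observe()["joint_positions"])
im,d,p=cloud("wrist"); save("w2.png",im)
hsv=cv2.cvtColor(im,cv2.COLOR_RGB2HSV).astype(int)
b=(hsv[...,0]>95)&(hsv[...,0]<125)&(hsv[...,1]>110)&(abs(p[...,1]+.03)<.08)&(p[...,0]>.6)&(p[...,2]<.1)
q=p[b]; print(len(q),np.percentile(q,[2,50,98],axis=0).round(3)); t=q[abs(q[:,2]-.083)<.006]; print(cv2.minEnclosingCircle(t[:,:2].astype(np.float32)))
go([.692,-.026,.047],pose(2,45))
E
```

```text
[-0.4202791  -0.40567764  2.35582552  0.64638387  0.54981105 -2.47972474]
615 [[ 0.655 -0.048  0.069]
 [ 0.68  -0.024  0.083]
 [ 0.702 -0.001  0.083]]
((0.6788951754570007, -0.02471635490655899), 0.02652878686785698)
lin [-0.31 -0.53 22.52] twist [ 0.4 -0.1  0.3]
```

```bash
cat > fk.py <<'E'
from h import *
from scipy.optimize import least_squares
D=[([1.04388,.24582,1.55905,0,1.3387,-.17413],[.2243,.6095,.2302],[2.5761,1.7967,-.0028]),
([.12174,-.91981,2.17787,-.07585,1.27632,-1.39351],[.3583,.1387,.4318],[1.929,1.823,.606]),
([-.47358,-.93758,2.41385,.42398,.99004,-2.18765],[.4394,-.0004,.33],[1.734,1.793,.744]),
([-.42028,-.40568,2.35583,.64638,.54981,-2.47972],[.5353,-.0283,.2083],[1.724,1.797,.748])]
Rz=lambda a:R.from_euler('z',a).as_matrix(); Ry=lambda a:R.from_euler('y',a).as_matrix()
def fk(q,k):
    d1,a2,a3,d6,lat,bx,l5=k
    A=Rz(q[0])@Ry(q[1]); P=np.array([0,0,d1])+Rz(q[0])@[0,lat,0]+A@[0,0,a2]
    A=A@Ry(q[2]); P=P+A@[bx,0,a3]
    A=A@Rz(q[3])@Ry(q[4]); P=P+A@[0,l5,0]
    A=A@Rz(q[5])@Rz(np.pi/2); P=P+A@[0,0,d6]
    return P,A
def fit():
    f=lambda k:np.concatenate([fk(q,k)[0]-p for q,p,_ in D])
    return min((least_squares(f,[.3,.4,.4,d,.1,0,0]) for d in(.2,.3)),key=lambda s:s.cost)
S=fit(); K=S.x
LO=np.array([-3.13,-1.02,.13,-.95,.21,-2.74]); HI=np.array([3.13,2.26,2.54,4.09,2.88,2.74])
def ik(P,Rm,q0):
    def f(q):
        p,A=fk(q,K); return np.r_[(p-P)*10,R.from_matrix(A.T@Rm).as_rotvec()]
    return min((least_squares(f,np.clip(np.array(q0)+d,LO+.01,HI-.01),bounds=(LO,HI)) for d in([0]*6,[.2,.3,-.2,-.5,.2,.5])),key=lambda s:s.cost)
E
python3 - <<'E'
from fk import *
np.set_printoptions(precision=3,suppress=True)
print(K,S.cost)
for q,p,r in D:
    P,A=fk(q,K); print((P-p)*1000,np.degrees(R.from_matrix(A.T@R.from_rotvec(r).as_matrix()).as_rotvec()))
q0=D[-1][0]
for tilt in(35,40,45,50):
  for yaw in(2,-10,-20):
    Rm=pose(yaw,tilt)
    for n,G in(("g",[.679,-.025,.06]),):
        P=np.array(G)+.019*Rm[:,2]; s=ik(P,Rm,q0); s2=ik(P-.2*Rm[:,2],Rm,s.x); print(tilt,yaw,s.cost.round(5),s.x,s2.cost.round(5),s2.x)
E
```

```text
[ 0.273  0.42   0.569  0.254  0.113  0.066 -0.   ] 2.431534705086787e-09
[ 0.021 -0.005 -0.04 ] [-0.001  0.001 89.999]
[-0.023  0.007  0.02 ] [ 0.016 -0.018 90.005]
[ 0.008 -0.023  0.009] [-0.017 -0.019 90.006]
[-0.003  0.032  0.012] [-0.007  0.019 90.005]
35 2 0.0 [-0.263  0.341  1.929  0.549  0.328 -0.771] 0.0 [-0.343 -0.218  2.158  0.354  0.656 -0.599]
35 -10 0.0 [-0.211  0.343  1.926  0.079  0.263 -0.106] 0.0 [-0.22  -0.21   2.151  0.047  0.591 -0.077]
35 -20 0.0 [-0.167  0.355  1.909 -0.368  0.293  0.503] 0.0 [-0.119 -0.169  2.116 -0.231  0.608  0.381]
40 2 0.0 [-0.272  0.335  1.968  0.883  0.254 -1.105] 0.0 [-0.371 -0.27   2.245  0.494  0.566 -0.745]
40 -10 0.00109 [-0.214  0.338  1.944  0.147  0.21  -0.176] 0.0 [-0.224 -0.26   2.238  0.07   0.468 -0.101]
40 -20 5e-05 [-0.158  0.353  1.941 -0.66   0.21   0.797] 0.0 [-0.102 -0.207  2.195 -0.338  0.495  0.491]
45 2 0.0 [-0.281  0.337  2.003  1.39   0.225 -1.613] 0.0 [-0.402 -0.312  2.329  0.692  0.488 -0.951]
45 -10 0.00818 [-0.245  0.333  1.958  0.561  0.21  -0.609] 0.0 [-0.228 -0.299  2.32   0.114  0.338 -0.145]
45 -20 0.00217 [-0.143  0.358  1.947 -0.95   0.21   1.096] 0.0 [-0.084 -0.233  2.269 -0.517  0.384  0.675]
50 2 0.0 [-0.29   0.346  2.034  1.893  0.261 -2.116] 0.0 [-0.435 -0.338  2.406  0.968  0.435 -1.238]
50 -10 0.00225 [-0.237  0.357  2.051  2.698  0.21  -2.74 ] 2e-05 [-0.233 -0.322  2.393  0.226  0.21  -0.259]
50 -20 0.01397 [-0.233  0.358  2.053  2.828  0.21  -2.74 ] 0.04902 [-0.2   -0.255  2.477  2.836  0.21  -2.74 ]
```

```bash
sed -i 's/@Rz(np.pi\/2)/@Rz(np.pi)/' fk.py; cat >> fk.py <<'E'
np.set_printoptions(precision=3,suppress=True)
FL=np.diag([-1.,-1,1])
E
python3 - <<'E'
from fk import *
for tilt in(45,50,55):
  for yaw in(2,8,15):
    Rm=pose(yaw,tilt)@FL; q=np.array([-.3,.34,2.03,1.6,.3,-.3])
    for b in (0,.06,.12,.2,.26):
        P=np.array([.679,-.025,.063])+(.019-b)*Rm[:,2]; s=ik(P,Rm,q); q=s.x; print(tilt,yaw,b,s.cost.round(5),s.x)
E
```

```text
45 2 0 0.0 [-0.281  0.33   2.004  1.365  0.226 -0.016]
45 2 0.06 0.0 [-0.31   0.155  2.114  1.127  0.268  0.209]
45 2 0.12 0.0 [-0.344 -0.036  2.214  0.904  0.34   0.421]
45 2 0.2 0.0 [-0.402 -0.317  2.327  0.683  0.494  0.63 ]
45 2 0.26 0.0 [-0.46  -0.545  2.393  0.582  0.656  0.726]
45 8 0 0.0 [-0.313  0.336  1.997  1.34   0.323 -0.088]
45 8 0.06 0.0 [-0.353  0.163  2.105  1.169  0.372  0.065]
45 8 0.12 0.0 [-0.401 -0.023  2.201  0.998  0.448  0.22 ]
45 8 0.2 0.0 [-0.48  -0.294  2.31   0.81   0.602  0.39 ]
45 8 0.26 0.0 [-0.556 -0.509  2.371  0.715  0.762  0.477]
45 15 0 0.0 [-0.348  0.347  1.981  1.293  0.434 -0.154]
45 15 0.06 0.0 [-0.399  0.181  2.083  1.165  0.492 -0.049]
45 15 0.12 0.0 [-0.459  0.005  2.174  1.035  0.574  0.06 ]
45 15 0.2 0.0 [-0.556 -0.246  2.272  0.885  0.729  0.185]
45 15 0.26 0.0 [-0.645 -0.438  2.326  0.805  0.883  0.252]
50 2 0 0.0 [-0.29   0.339  2.035  1.871  0.259 -0.524]
50 2 0.06 0.0 [-0.323  0.162  2.156  1.63   0.272 -0.297]
50 2 0.12 0.0 [-0.364 -0.037  2.269  1.328  0.311 -0.01 ]
50 2 0.2 0.0 [-0.435 -0.345  2.405  0.954  0.44   0.349]
50 2 0.26
[... 796 characters left out ...]

55 2 0.2 0.0 [-0.469 -0.352  2.475  1.296  0.424 -0.006]
55 2 0.26 0.00269 [-0.548 -0.63   2.54   0.866  0.619  0.413]
55 8 0 0.0 [-0.337  0.361  2.051  1.974  0.421 -0.726]
55 8 0.06 0.0 [-0.389  0.19   2.179  1.821  0.441 -0.599]
55 8 0.12 0.0 [-0.454 -0.005  2.3    1.615  0.477 -0.419]
55 8 0.2 0.0 [-0.568 -0.316  2.451  1.292  0.587 -0.125]
55 8 0.26 0.00019 [-0.684 -0.591  2.54   1.051  0.764  0.102]
55 15 0 0.0 [-0.379  0.374  2.033  1.777  0.524 -0.641]
55 15 0.06 0.0 [-0.445  0.211  2.153  1.648  0.563 -0.547]
55 15 0.12 0.0 [-0.525  0.029  2.265  1.491  0.621 -0.423]
55 15 0.2 0.0 [-0.66  -0.247  2.399  1.263  0.754 -0.237]
55 15 0.26 0.0 [-0.79  -0.481  2.484  1.113  0.916 -0.108]
```

```bash
python3 - <<'E'
from fk import *
s=observe(); R0=R.from_rotvec(s["ee_rot"]).as_matrix()
Rm=pose(10,50)@FL
G=np.array([.679,-.025,.063]); P=G+(.019-.2)*Rm[:,2]; print(P)
go(s["position"]-.05*R0[:,2],R0@Rz(np.radians(80)))
go(P,Rm)
E
```

```text
[ 0.542 -0.049  0.179]
lin [ 0.  0. -5.] twist [-0. -0. 80.]
lin [-2.06 -1.67  2.53] twist [  8.9   7.1 174.6]
```

Call:
apply_moves --linear '[[0,0,-2],[0,0,-4],[0,0,-5],[0,0,-5],[0,0,-5],[0,0,-5],[0,0,-5],[0,0,-5]]' --twist '[[0,0,10],[0,0,20],[0,0,30],[0,0,40],[0,0,50],[0,0,60],[0,0,70],[0,0,80]]'

```text
time: 5.55
position: [0.4999, -0.0298, 0.2468]
ee_rot: [2.83, 0.3, 1.195]
force: [-0.4, 0.8, 0.4]
grip_width: 0.996
```

Call:
apply_moves --linear '[[0,0,0],[0,0,0],[0,0,0],[0,0,0],[0,0,0],[0,0,0],[0,0,0],[0,0,0]]' --twist '[[0,0,10],[0,0,20],[0,0,30],[0,0,40],[0,0,50],[0,0,60],[0,0,70],[0,0,80]]'

```text
time: 6.55
position: [0.5001, -0.0295, 0.2495]
ee_rot: [-2.1, 1.42, -0.869]
force: [0.3, 0.3, 0.9]
grip_width: 0.998
```

```bash
python3 - <<'E'
from fk import *
Rm=pose(10,50)@FL; print(observe()["joint_positions"])
G=np.array([.679,-.025,.063]); P=G+(.019-.2)*Rm[:,2]
go(P,Rm)
E
```

```text
[-0.471 -0.61   2.405  0.573  0.696  0.396]
lin [1.24 2.72 7.87] twist [ 5.1 -5.2 14.5]
```

Call:
apply_moves --linear '[[0.6,1.4,4],[1.2,2.7,7.9],[1.2,2.7,7.9],[1.2,2.7,7.9]]' --twist '[[2.5,-2.6,7],[5.1,-5.2,14.5],[5.1,-5.2,14.5],[5.1,-5.2,14.5]]'

```text
time: 7.05
position: [0.5432, -0.0486, 0.1818]
ee_rot: [-1.823, 1.524, -0.718]
force: [-0.7, 0.6, 1.0]
grip_width: 0.992
```

```bash
python3 - <<'E'
from fk import *
Rm=pose(10,50)@FL; print(observe()["joint_positions"])
im,d,p=cloud("wrist"); save("w3.png",im)
hsv=cv2.cvtColor(im,cv2.COLOR_RGB2HSV).astype(int)
b=(hsv[...,0]>95)&(hsv[...,0]<125)&(hsv[...,1]>110)&(abs(p[...,1]+.03)<.08)&(p[...,0]>.6)&(p[...,2]<.1)
q=p[b]; print(len(q)); t=q[abs(q[:,2]-.083)<.006]; print(cv2.minEnclosingCircle(t[:,:2].astype(np.float32)))
G=np.array([.679,-.025,.063])
for bb in(.06,0): go(G+(.019-bb)*Rm[:,2],Rm)
E
```

```text
[-0.547 -0.305  2.373  1.053  0.622  0.094]
1101
((0.6792609691619873, -0.025268226861953735), 0.025992421433329582)
lin [ 0.    0.38 14.12] twist [-0.2 -0.1  0.3]
lin [-0.01  0.4  20.12] twist [-0.2 -0.1  0.3]
```

View pics/w3.png

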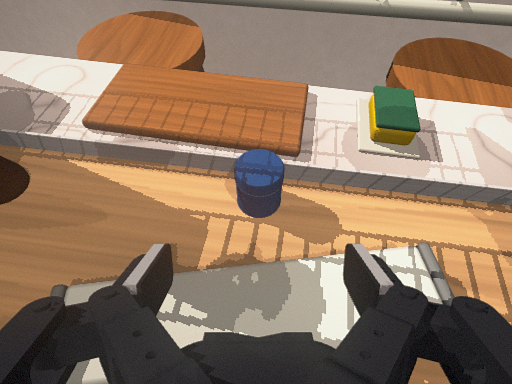

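The tin is centred ahead of the jaws at (260,183) and measured at the same place. I'll drive in along the tool axis.

Call:
apply_moves --linear '[[0,0.2,3],[0,0.4,6],[0,0.4,9],[0,0.4,12],[0,0.4,15],[0,0.4,17.5],[0,0.4,20],[0,0.4,20.1]]' --twist '[[0,0,0],[0,0,0],[0,0,0],[0,0,0],[0,0,0],[0,0,0],[0,0,0],[0,0,0]]'

```text
time: 8.1
position: [0.695, -0.022, 0.0541]
ee_rot: [-1.822, 1.518, -0.724]
force: [0.8, 1.1, 0.3]
grip_width: 0.995
```

```bash
python3 - <<'E'
from fk import *
Rm=pose(10,50)@FL; s=observe(); print(s["joint_positions"],s["force"])
go(np.array([.679,-.025,.063])+.019*Rm[:,2],Rm)
E
```

```text
[-0.335  0.344  2.023  1.669  0.386 -0.456] [0.758 1.09  0.345]
lin [0.02 0.36 0.08] twist [-0.5 -0.1  0.5]
```

Call:
apply_moves --linear '[[0,0.3,0],[0,0.3,0],[0,0.3,0],[0,0.3,0],[0,0.3,0],[0,0.3,0],[0,0.3,0],[0,0.3,0]]' --twist '[[0,0,0],[0,0,0],[0,0,0],[0,0,0],[0,0,0],[0,0,0],[0,0,0],[0,0,0]]' --claw 4.5 --newtons 30

```text
time: 9.1
position: [0.6938, -0.0225, 0.054]
ee_rot: [-1.82, 1.515, -0.727]
force: [-3.7, 0.5, 7.7]
grip_width: 0.643
```

```bash
python3 - <<'E'
from fk import *
s=observe(); print(s["force"],s["grip_width"],s["position"])
R0=R.from_rotvec(s["ee_rot"]).as_matrix()
go(s["position"]+[0,0,.015],R0)
go(s["position"]+[-.10,-.02,.12],R0)
E
```

```text
[-3.668  0.498  7.677] 0.6426918298563764 [ 0.694 -0.022  0.054]
lin [ 0.01 -1.16 -0.95] twist [0. 0. 0.]
lin [  0.29  -2.82 -15.49] twist [0. 0. 0.]
```

Call:
apply_moves --linear '[[0,-0.6,-0.5],[0,-1.2,-1],[0,-1.5,-3],[0,-1.8,-6],[0,-2,-9],[0,-2.4,-12],[0.3,-2.8,-15.5],[0.3,-2.8,-15.5]]' --twist '[[0,0,0],[0,0,0],[0,0,0],[0,0,0],[0,0,0],[0,0,0],[0,0,0],[0,0,0]]'

```text
time: 10.1
position: [0.5934, -0.0434, 0.1762]
ee_rot: [-1.819, 1.514, -0.732]
force: [0.7, -0.1, -1.1]
grip_width: 0.649
```

```bash
python3 - <<'E'
from fk import *
s=observe(); print(s["force"],s["grip_width"],s["joint_positions"])
# place options: stack top (.491,-.346,.148)
q=s["joint_positions"]
im,d,p=cloud("wrist"); save("w4.png",im)
for tilt in(40,45,50):
  for yaw in(-20,-35,-45,-55):
    Rm=pose(yaw,tilt)@FL
    r=[]
    for b in((0,0),(0,.06),(.1,0.03)):
        P=np.array([.491,-.346,.193+b[1]])+(.019-b[0])*Rm[:,2]; r.append(ik(P,Rm,[-.8,-.3,2.3,.3,.6,.1]))
    print(tilt,yaw,*[(t.cost.round(4),t.x) for t in r])
E
```

```text
[ 0.699 -0.097 -1.139] 0.6492671505449334 [-0.47  -0.146  2.264  1.135  0.535  0.044]
40 -20 (np.float64(0.0), array([-0.95 , -0.08 ,  2.125,  0.691,  0.607,  0.49 ])) (np.float64(0.0), array([-0.95 , -0.17 ,  2.084,  0.59 ,  0.711,  0.618])) (np.float64(0.0), array([-1.044, -0.399,  2.175,  0.565,  0.877,  0.617]))
40 -35 (np.float64(0.0), array([-0.868, -0.098,  2.142,  0.389,  0.445,  1.017])) (np.float64(0.0), array([-0.868, -0.189,  2.101,  0.308,  0.57 ,  1.11 ])) (np.float64(0.0), array([-0.912, -0.435,  2.2  ,  0.292,  0.723,  1.115]))
40 -45 (np.float64(0.0), array([-0.808, -0.09 ,  2.135,  0.038,  0.399,  1.518])) (np.float64(0.0), array([-0.808, -0.181,  2.094,  0.029,  0.531,  1.528])) (np.float64(0.0), array([-0.812, -0.42 ,  2.189,  0.028,  0.675,  1.529]))
40 -55 (np.float64(0.0), array([-0.749, -0.067,  2.113, -0.329,  0.429,  2.035])) (np.float64(0.0), array([-0.749, -0.156,  2.073, -0.259,  0.553,  1.955])) (np.float64(0.0), array([-0.714, -0.374,  2.157, -0.248,  0.691,  1.953]))
45 -20 (np.float64(0.0), array([-0.97 , -0.092,  2.166,  0.877,  0.565,  0.31 ])) (np.
[... 1072 characters left out ...]
)
50 -35 (np.float64(0.0), array([-0.886, -0.122,  2.226,  0.86 ,  0.278,  0.55 ])) (np.float64(0.0), array([-0.886, -0.229,  2.191,  0.587,  0.386,  0.839])) (np.float64(0.0), array([-0.95 , -0.532,  2.338,  0.508,  0.55 ,  0.905]))
50 -45 (np.float64(0.0005), array([-0.813, -0.112,  2.203,  0.12 ,  0.21 ,  1.435])) (np.float64(0.0), array([-0.81 , -0.218,  2.183,  0.063,  0.306,  1.495])) (np.float64(0.0), array([-0.816, -0.508,  2.323,  0.053,  0.454,  1.504]))
50 -55 (np.float64(0.0), array([-0.735, -0.082,  2.189, -0.787,  0.244,  2.489])) (np.float64(0.0), array([-0.735, -0.186,  2.156, -0.515,  0.355,  2.205])) (np.float64(0.0), array([-0.686, -0.44 ,  2.28 , -0.455,  0.492,  2.157]))
```

View pics/w4.png

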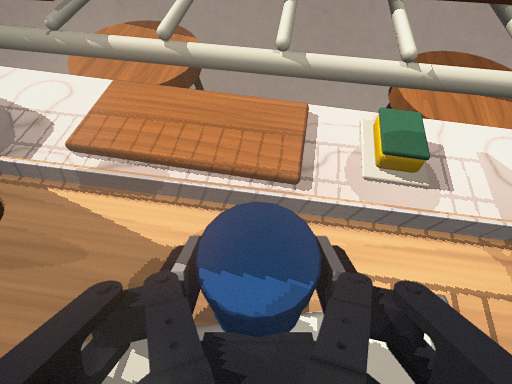

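Held: the tin sits in the jaws at (258,265). Next I'll measure the lid relative to the tool and plan the placing, with the same tilt and a yaw turn only.

```bash
cat > lid.py <<'E'
from fk import *
def lid(save_as=None):
    s=observe(); im,d,p=cloud("wrist")
    if save_as: save(save_as,im)
    hsv=cv2.cvtColor(im,cv2.COLOR_RGB2HSV).astype(int)
    b=(hsv[...,0]>95)&(hsv[...,0]<125)&(hsv[...,1]>110)
    q=p[b&(np.linalg.norm(p-s["position"],axis=-1)<.1)]; zt=np.percentile(q[:,2],95)
    t=q[q[:,2]>zt-.006]; c,r=cv2.minEnclosingCircle(t[:,:2].astype(np.float32))
    n=np.linalg.svd((q[q[:,2]>zt-.004]-q[q[:,2]>zt-.004].mean(0))[::5])[2][2]
    return s,np.array([*c,np.median(t[:,2])]),r,n
E
python3 - <<'E'
from lid import *
s,c,r,n=lid(); print(c,r,n)
R0=R.from_rotvec(s["ee_rot"]).as_matrix(); o=R0.T@(c-s["position"]); print("lid in tool",o)
Rm=Rz(np.radians(-40))@R0; print(s["position"])
top=np.array([.491,-.346,.148+.065])
go(s["position"]-.13*R0[:,2]+[0,0,.03],R0)
P=top-Rm@o; print("place tcp",P)
P1=s["position"]-.13*R0[:,2]+[0,0,.03]
go(P+[-.02,0.01,.07],Rm)
E
```

```text
[ 0.569 -0.064  0.203] 0.047560665756464005 [-0.001 -0.004 -1.   ]
lid in tool [ 0.017 -0.005 -0.039]
[ 0.593 -0.043  0.175]
lin [  0.05  -2.38 -14.97] twist [ 0.1  0.1 -0. ]
place tcp [ 0.523 -0.345  0.184]
lin [ 27.27   2.86 -15.84] twist [-0.3 31.  25.3]
```

Call:
apply_moves --linear '[[0,-0.6,-4],[0,-1.2,-8],[0,-1.8,-12],[0,-2.4,-15],[0,-2.4,-15],[0,-2.4,-15]]' --twist '[[0,0,0],[0,0,0],[0,0,0],[0,0,0],[0,0,0],[0,0,0]]'

```text
time: 10.95
position: [0.494, -0.0592, 0.2857]
ee_rot: [-1.821, 1.516, -0.724]
force: [-0.1, 0.1, -1.0]
grip_width: 0.647
```

```bash
sed -i 's/(hsv\[...,1\]>110)$/(hsv[...,1]>110)\&(hsv[...,2]>55)/; s/c,r=cv2.minE.*/t=t[np.linalg.norm(t-np.median(t,0),axis=1)<.034]; c,r=cv2.minEnclosingCircle(t[:,:2].astype(np.float32))/' lid.py
python3 - <<'E'
from lid import *
s,c,r,n=lid(); print(c,r,n)
R0=R.from_rotvec(s["ee_rot"]).as_matrix(); o=R0.T@(c-s["position"]); print("lid in tool",o)
Rm=Rz(np.radians(-40))@R0; print(s["position"],s["joint_positions"])
P=np.array([.491,-.346,.213])-Rm@o; print("place tcp",P)
go(P+[-.02,0.01,.07],Rm)
E
```

```text
[ 0.479 -0.061  0.314] 0.026914285495877266 [-0.007 -0.004  1.   ]
lid in tool [-0.001 -0.013 -0.03 ]
[ 0.494 -0.059  0.286] [-0.666 -0.657  2.393  0.815  0.911  0.369]
place tcp [ 0.503 -0.354  0.184]
lin [27.85  6.41 -2.67] twist [-0.2 30.9 25.4]
```

Call:
apply_moves --linear '[[5,0.8,-1.5],[10,1.8,-2.2],[15,3,-2.7],[20,4.3,-2.7],[24,5.4,-2.7],[27.8,6.4,-2.7],[27.8,6.4,-2.7],[27.8,6.4,-2.7]]' --twist '[[0,5.5,4.5],[0,11,9],[-0.1,16.5,13.5],[-0.1,22,18],[-0.2,27,22],[-0.2,31,25.4],[-0.2,31,25.4],[-0.2,31,25.4]]'

```text
time: 12.0
position: [0.4832, -0.3427, 0.2529]
ee_rot: [-1.265, 2.172, -1.027]
force: [0.3, 0.2, -1.3]
grip_width: 0.649
```

```bash
python3 - <<'E'
from lid import *
s,c,r,n=lid("w5.png"); print(c,r,n, s["position"],s["joint_positions"],s["force"],s["grip_width"])
R0=R.from_rotvec(s["ee_rot"]).as_matrix(); o=R0.T@(c-s["position"]); print("lid in tool",o, "zaxis",R0[:,2])
for cam in("scene","top"):
    im,d,p=cloud(cam); hsv=cv2.cvtColor(im,cv2.COLOR_RGB2HSV).astype(int)
    b=(hsv[...,0]>95)&(hsv[...,0]<125)&(hsv[...,1]>110)&(abs(p[...,1]+.346)<.07)&(abs(p[...,0]-.491)<.07)&(abs(p[...,2]-.148)<.008)
    q=p[b]; print(cam,len(q), cv2.minEnclosingCircle(q[:,:2].astype(np.float32)) if len(q)>3 else "")
    save(f"{cam}5.png",im)
Rm=R.from_euler('xyz',[0,0,0]).as_matrix()@R0
P=np.array([.491,-.346,.213])-Rm@o; print("place tcp",P); go(P+[0,0,.02],Rm); go(P,Rm)
E
```

```text
[ 0.471 -0.335  0.282] 0.027368340641260147 [ 0.006  0.003 -1.   ] [ 0.483 -0.343  0.253] [-0.95  -0.315  2.237  0.73   0.499  0.615] [ 0.292  0.155 -1.275] 0.648942346491633
lid in tool [-0.001 -0.013 -0.03 ] zaxis [ 0.668 -0.385 -0.637]
scene 366 ((0.490588903427124, -0.34597960114479065), 0.035126637667417526)
top 30 ((0.5097376108169556, -0.3391038179397583), 0.02679680846631527)
place tcp [ 0.503 -0.354  0.184]
lin [-0.06  2.4   4.97] twist [-0.2 -0.1  0. ]
lin [-0.07  3.94  6.24] twist [-0.2 -0.1  0. ]
```

View pics/w5.png

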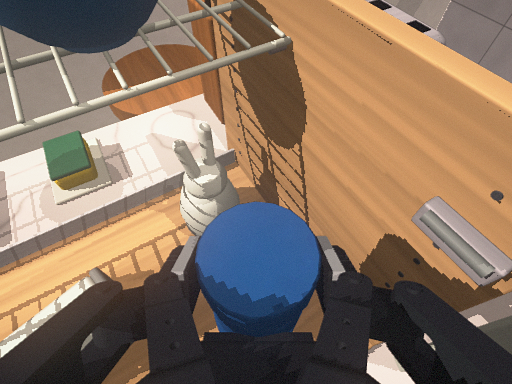

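The tin hangs level at (258,262), and the finger on the right is clear of the panel. I'll lower it.

Call:
apply_moves --linear '[[0,0.8,1.7],[0,1.6,3.4],[0,2.4,5],[0,2.8,5.3],[0,3.2,5.6],[0,3.4,5.8],[0,3.6,6],[0,3.7,6.1]]' --twist '[[0,0,0],[0,0,0],[0,0,0],[0,0,0],[0,0,0],[0,0,0],[0,0,0],[0,0,0]]'

```text
time: 13.15
position: [0.5035, -0.3551, 0.1873]
ee_rot: [-1.264, 2.17, -1.031]
force: [0.3, 0.4, -1.5]
grip_width: 0.644
```

```bash
python3 - <<'E'
from lid import *
s,c,r,n=lid("w6.png"); print(c,r,n, s["position"],s["force"])
R0=R.from_rotvec(s["ee_rot"]).as_matrix(); 
P=s["position"]+np.array([.4906,-.346,.213])-c; go(P,R0)
E
```

```text
[ 0.491 -0.347  0.216] 0.02735048718750477 [-0.003 -0.003  1.   ] [ 0.503 -0.355  0.187] [ 0.258  0.415 -1.548]
lin [-0.06  0.24  0.12] twist [ 0.  0. -0.]
```

Call:
apply_moves --linear '[[-0.05,0.1,0.05],[-0.05,0.2,0.1],[-0.05,0.27,0.15],[-0.05,0.27,0.15]]' --twist '[[0,0,0],[0,0,0],[0,0,0],[0,0,0]]'

```text
time: 13.7
position: [0.5032, -0.3543, 0.1841]
ee_rot: [-1.264, 2.17, -1.031]
force: [-0.4, -0.1, -0.9]
grip_width: 0.648
```

Call:
apply_moves --linear '[[0,0.1,0.07],[0,0.15,0.12],[0,0.15,0.12]]' --twist '[[0,0,0],[0,0,0],[0,0,0]]'

```text
time: 14.08
position: [0.504, -0.3552, 0.184]
ee_rot: [-1.263, 2.168, -1.034]
force: [1.6, 0.3, 5.2]
grip_width: 0.645
```

Call:
apply_moves --linear '[[0,0,0],[0,0,0],[0,0,0],[0,0,0]]' --twist '[[0,0,0],[0,0,0],[0,0,0],[0,0,0]]' --claw 6.8

```text
time: 14.58
position: [0.5038, -0.3551, 0.1837]
ee_rot: [-1.263, 2.168, -1.034]
force: [0.1, 0.1, -0.1]
grip_width: 0.797
```

```bash
python3 - <<'E'
from lid import *
s,c,r,n=lid(); print(c,r,n, s["position"],s["force"],s["grip_width"])
R0=R.from_rotvec(s["ee_rot"]).as_matrix(); print((R0.T@(c-s["position"])))
E
```

```text
[ 0.491 -0.347  0.213] 0.02707863785326481 [-0.001 -0.004  1.   ] [ 0.504 -0.355  0.184] [ 0.128  0.074 -0.073] 0.7973374884024316
[-0.001 -0.013 -0.03 ]
```

Call:
apply_moves --linear '[[0,0,-1],[0,0,-3],[0,0,-6],[0,0,-9],[0,0,-12],[0,0,-12]]' --twist '[[0,0,0],[0,0,0],[0,0,0],[0,0,0],[0,0,0],[0,0,0]]'

```text
time: 15.38
position: [0.423, -0.3089, 0.2622]
ee_rot: [-1.262, 2.166, -1.042]
force: [1.1, 0.6, -0.2]
grip_width: 0.797
```

```bash
cat > m.py <<'E'
from fk import *
def stack():
    for cam in("scene","top"):
        im,d,p=cloud(cam); hsv=cv2.cvtColor(im,cv2.COLOR_RGB2HSV).astype(int)
        b=(hsv[...,0]>95)&(hsv[...,0]<125)&(hsv[...,1]>110)&(abs(p[...,1]+.346)<.1)&(abs(p[...,0]-.491)<.08)
        for z in(.213,.148):
            q=p[b&(abs(p[...,2]-z)<.007)]; print(cam,z,len(q), cv2.minEnclosingCircle(q[:,:2].astype(np.float32)) if len(q)>3 else "")
        save(f"{cam}_last.png",im)
def disp(cam="top"):
    im,d,p=cloud(cam); hsv=cv2.cvtColor(im,cv2.COLOR_RGB2HSV).astype(int)
    x,y,z=p[...,0],p[...,1],p[...,2]
    m=(hsv[...,1]<60)&(hsv[...,2]>90)&(z>.056)&(z<.075)&(abs(y+.04)<.22)&(x>.42)&(x<.73)
    m=cv2.morphologyEx(m.astype(np.uint8),cv2.MORPH_OPEN,np.ones((3,3)))>0
    q=p[m][:,:2].astype(np.float32); print(cam,len(q),cv2.boxPoints(cv2.minAreaRect(q*1000)).round().tolist()); return q
E
python3 - <<'E'
from m import *
stack(); disp(); s=observe(); print(s["joint_positions"],s["position"])
# push poses: tip contact at front, closed / open fingers
for tilt in(25,35,45):
  for yaw in(-10,2):
    Rm=pose(yaw,tilt)@FL; r=[]
    for P in([.43,.06,.045],[.60,.06,.045],[.645,.06,.045],[.645,-.05,.045]):
        t=ik(np.array(P),Rm,[-.3,0,2.2,.3,.5,.8]); r.append((t.cost.round(4),t.x))
    print(tilt,yaw,*r)
E
```

```text
scene 0.213 263 ((0.49236953258514404, -0.3471039831638336), 0.02703595906496048)
scene 0.148 135 ((0.4906972646713257, -0.34601280093193054), 0.03494400903582573)
top 0.213 151 ((0.4910725951194763, -0.344153493642807), 0.02584916166961193)
top 0.148 80 ((0.4901775121688843, -0.3420729637145996), 0.0337526835501194)
top 1500 [[450.0, 106.0], [553.0, -228.0], [633.0, -204.0], [530.0, 130.0]]
[-1.041 -0.564  2.391  0.712  0.624  0.606] [ 0.423 -0.308  0.259]
25 -10 (np.float64(0.0), array([-0.106, -0.209,  2.459, -0.065,  0.457,  1.691])) (np.float64(0.0), array([-0.069,  0.208,  2.042, -0.1  ,  0.459,  1.757])) (np.float64(0.0), array([-0.063,  0.297,  1.93 , -0.101,  0.483,  1.761])) (np.float64(0.0), array([-0.268,  0.288,  1.942,  0.086,  0.479,  1.41 ]))
25 2 (np.float64(0.0), array([-0.178, -0.229,  2.475,  0.196,  0.477,  1.202])) (np.float64(0.0), array([-0.115,  0.198,  2.054,  0.143,  0.462,  1.307])) (np.float64(0.0), array([-0.106,  0.289,  1.941,  0.128,  0.483,  1.33 ])) (np.float64(0.0), array([-0.31 ,  0.288,  1.942,  0.293,  0.517,  1.   ]))
35 -10 (np.float64(0.0001)
[... 524 characters left out ...]
at64(0.0), array([-0.336,  0.258,  2.036,  0.674,  0.339,  0.617]))
45 -10 (np.float64(0.0095), array([-0.013, -0.197,  2.54 , -0.95 ,  0.218,  2.64 ])) (np.float64(0.0069), array([-0.014,  0.193,  2.149, -0.95 ,  0.21 ,  2.638])) (np.float64(0.0054), array([-0.014,  0.279,  2.047, -0.95 ,  0.21 ,  2.637])) (np.float64(0.0044), array([-0.334,  0.26 ,  2.135,  1.862,  0.21 , -0.406]))
45 2 (np.float64(0.0215), array([-0.144, -0.239,  2.54 ,  0.204,  0.237,  1.23 ])) (np.float64(0.0016), array([-0.176,  0.172,  2.237,  1.844,  0.21 , -0.427])) (np.float64(0.0023), array([-0.166,  0.258,  2.125,  1.689,  0.21 , -0.263])) (np.float64(0.0), array([-0.363,  0.257,  2.115,  1.485,  0.279, -0.2  ]))
```

The tin is placed: its lid circle is 1–2 mm off the medium tin's centre in both cameras, and the stack hasn't moved. Now I'll move to the dispenser.

```bash
python3 - <<'E'
from m import *
Rm=pose(4,20)@FL; s=observe()
go([.415,.06,.28],Rm)
print(ik(np.array([.415,.06,.28]),Rm,[-.3,-.5,2.3,.3,.8,.8]).x, ik(np.array([.42,.06,.038]),Rm,[-.3,-.2,2.4,.3,.5,.8]).x)
E
```

```text
lin [-31.54  10.26 -16.19] twist [-29.7 -20.1 -27.6]
[-0.182 -0.645  2.258  0.092  1.191  1.299] [-0.18  -0.2    2.448  0.16   0.56   1.2  ]
```

Call:
apply_moves --linear '[[-3,-1,-4],[-8,1,-6],[-13,3,-8],[-18,5,-10],[-23,7,-12],[-28,9,-14],[-31.5,10.3,-16.2],[-31.5,10.3,-16.2]]' --twist '[[-1,-1,-1],[-5.5,-4,-5.5],[-11,-8,-11],[-16.5,-12,-16],[-22,-15,-21],[-27,-18,-25.5],[-29.7,-20.1,-27.6],[-29.7,-20.1,-27.6]]' --claw 0

```text
time: 16.52
position: [0.4147, 0.0623, 0.2789]
ee_rot: [-2.102, 1.95, -0.339]
force: [-0.7, 0.1, -1.0]
grip_width: -0.0
```

```bash
python3 - <<'E'
from m import *
Rm=pose(4,20)@FL; s=observe(); print(s["joint_positions"],s["position"])
stack()
go([.425,.06,.15],Rm);go([.425,.06,.036],Rm)
E
```

```text
[-0.178 -0.642  2.258  0.093  1.192  1.298] [0.415 0.062 0.279]
scene 0.213 264 ((0.49203863739967346, -0.3467513918876648), 0.02693590708076954)
scene 0.148 132 ((0.4917767345905304, -0.3456520438194275), 0.0346546471118927)
top 0.213 146 ((0.49140453338623047, -0.3446776568889618), 0.02605845406651497)
top 0.148 78 ((0.4901044964790344, -0.34233397245407104), 0.03351808339357376)
lin [ 0.09  3.39 12.45] twist [0.1 0.1 0. ]
lin [ 0.1   7.26 23.17] twist [0.1 0.1 0. ]
```

Call:
apply_moves --linear '[[0,1.7,6],[0,3.4,12],[0,5,16.5],[0,6.2,20],[0,7.2,23],[0,7.2,23]]' --twist '[[0,0,0],[0,0,0],[0,0,0],[0,0,0],[0,0,0],[0,0,0]]'

```text
time: 17.38
position: [0.4223, 0.0601, 0.0348]
ee_rot: [-2.099, 1.962, -0.333]
force: [-1.2, -0.7, 0.2]
grip_width: 0.001
```

```bash
python3 - <<'E'
from m import *
Rm=pose(4,20)@FL; s=observe(); print(s["joint_positions"],s["position"],s["force"])
go([.465,.06,.037],Rm);go([.51,.058,.037],Rm)
E
```

```text
[-0.178 -0.178  2.437  0.157  0.56   1.206] [0.422 0.06  0.035] [-1.223 -0.708  0.173]
lin [ 0.3  -4.09  1.21] twist [ 0.6  0.1 -0.2]
lin [ 0.81 -8.31  2.7 ] twist [ 0.6  0.1 -0.2]
```

Pushing gently: about 1 cm per row (80 mm/s) at first, then slower.

Call:
apply_moves --linear '[[0.1,-1.5,0.4],[0.2,-2.7,0.7],[0.3,-3.5,1],[0.4,-4.2,1.3],[0.5,-5,1.6],[0.6,-5.8,1.9],[0.7,-6.6,2.1],[0.7,-6.6,2.1]]' --twist '[[0,0,0],[0,0,0],[0,0,0],[0,0,0],[0,0,0],[0,0,0],[0,0,0],[0,0,0]]'

```text
time: 18.38
position: [0.4929, 0.0576, 0.0374]
ee_rot: [-2.098, 1.962, -0.335]
force: [0.6, 1.3, 0.4]
grip_width: -0.002
```

```bash
python3 - <<'E'
from m import *
Rm=pose(4,20)@FL; s=observe(); print(s["position"],s["force"])
disp();disp("scene")
go([.53,.056,.037],Rm)
E
```

```text
[0.493 0.058 0.037] [0.551 1.348 0.443]
top 1495 [[502.0, 111.0], [548.0, -235.0], [630.0, -224.0], [585.0, 122.0]]
scene 1025 [[501.0, 101.0], [548.0, -224.0], [630.0, -212.0], [583.0, 113.0]]
lin [ 0.43 -3.53  1.27] twist [ 0.5  0.1 -0.2]
```

Call:
apply_moves --linear '[[0.1,-0.8,0.3],[0.2,-1.5,0.5],[0.3,-2.2,0.8],[0.4,-2.8,1],[0.4,-2.8,1]]' --twist '[[0,0,0],[0,0,0],[0,0,0],[0,0,0],[0,0,0]]'

```text
time: 19.1
position: [0.5231, 0.0556, 0.0374]
ee_rot: [-2.098, 1.961, -0.336]
force: [0.1, -0.0, 0.7]
grip_width: 0.002
```

```bash
python3 - <<'E'
from m import *
Rm=pose(4,20)@FL; s=observe(); print(s["position"],s["force"])
disp();disp("scene")
go([.50,.056,.13],Rm)
go([.505,-.05,.13],Rm)
E
```

```text
[0.523 0.056 0.037] [ 0.107 -0.046  0.67 ]
top 1516 [[538.0, 111.0], [545.0, -235.0], [628.0, -233.0], [622.0, 112.0]]
scene 1254 [[540.0, 106.0], [546.0, -236.0], [627.0, -235.0], [621.0, 107.0]]
lin [-0.21 -0.98 -9.49] twist [ 0.5  0.1 -0.2]
lin [10.4  -0.78 -9.58] twist [ 0.5  0.1 -0.2]
```

Call:
apply_moves --linear '[[0,0.8,-0.3],[-0.1,0.3,-4],[-0.2,-0.5,-8],[-0.2,-1.5,-12],[-0.2,-1.5,-12]]' --twist '[[0,0,0],[0,0,0],[0,0,0],[0,0,0],[0,0,0]]' --claw 0

```text
time: 19.82
position: [0.4983, 0.0553, 0.1595]
ee_rot: [-2.094, 1.957, -0.345]
force: [-0.4, 0.2, -0.4]
grip_width: 0.001
```

```bash
python3 - <<'E'
from m import *
Rm=pose(2,10)@FL; s=observe(); print(s["position"],s["force"])
go([.505,-.06,.16],Rm)
go([.508,-.06,.033],Rm,np.array([.505,-.06,.16]),Rm)
for P in([.505,-.06,.033],[.57,-.06,.033]): print(ik(np.array(P),Rm,[-.4,0,2.2,.3,.7,.9]).x)
print(ik(np.array([.615,-.06,.035]),pose(8,33)@FL,[-.4,0.2,2.1,.5,.4,.8]).x)
im,d,p=cloud("scene"); m=(abs(p[...,1]+.088)<.03)&(abs(p[...,0]-.41)<.03)&(p[...,2]>.08)&(p[...,2]<.11); q=p[m]; print("salt",len(q),cv2.minEnclosingCircle(q[:,:2].astype(np.float32)))
E
```

```text
[0.498 0.055 0.16 ] [-0.443  0.243 -0.413]
lin [11.55  0.09 -0.09] twist [-10.    0.5   1.8]
lin [ 0.01  1.91 12.56] twist [0. 0. 0.]
[-0.377  0.116  2.13   0.104  0.738  1.087]
[-0.331  0.251  1.969  0.09   0.76   1.145]
[-0.399  0.234  2.08   0.748  0.423  0.404]
salt 83 ((0.4114173948764801, -0.08791852742433548), 0.01741097681224346)
```

Call:
apply_moves --linear '[[4,0,0],[8,0,0],[11.5,0,0],[11.5,0,0],[11.5,0,0]]' --twist '[[-4,0,1],[-8,0,1.5],[-10,0.5,1.8],[-10,0.5,1.8],[-10,0.5,1.8]]' --claw 6

```text
time: 20.5
position: [0.5036, -0.0585, 0.1552]
ee_rot: [-2.168, 2.094, -0.173]
force: [0.1, 0.2, -1.4]
grip_width: 0.704
```

```bash
python3 - <<'E'
from m import *
Rm=pose(2,10)@FL; s=observe(); print(s["position"],s["force"])
go([.507,-.06,.032],Rm)
E
```

```text
[ 0.504 -0.058  0.155] [ 0.144  0.163 -1.432]
lin [ 0.19  1.72 12.2 ] twist [ 0.4  0.1 -0. ]
```

Call:
apply_moves --linear '[[0.1,0.6,4],[0.2,1.1,8],[0.2,1.5,10.5],[0.2,1.7,12],[0.2,1.7,12.2]]' --twist '[[0,0,0],[0,0,0],[0,0,0],[0,0,0],[0,0,0]]'

```text
time: 21.12
position: [0.5064, -0.0591, 0.0311]
ee_rot: [-2.17, 2.094, -0.17]
force: [-0.0, -0.9, -0.1]
grip_width: 0.698
```

```bash
python3 - <<'E'
from m import *
Rm=pose(2,10)@FL; s=observe(); print(s["position"],s["force"])
go([.57,-.06,.033],Rm)
E
```

```text
[ 0.506 -0.059  0.031] [-0.045 -0.917 -0.118]
lin [ 0.32 -6.29  0.86] twist [0.5 0.2 0. ]
```

Call:
apply_moves --linear '[[0,-1,0.2],[0.1,-2,0.3],[0.1,-2.8,0.4],[0.2,-3.6,0.5],[0.2,-4.4,0.6],[0.2,-5.2,0.7],[0.2,-5.2,0.7]]' --twist '[[0,0,0],[0,0,0],[0,0,0],[0,0,0],[0,0,0],[0,0,0],[0,0,0]]'

```text
time: 22.0
position: [0.56, -0.0594, 0.0331]
ee_rot: [-2.169, 2.093, -0.173]
force: [0.4, -0.5, 0.0]
grip_width: 0.701
```

```bash
python3 - <<'E'
from m import *
s=observe(); print(s["position"],s["force"])
disp();disp("scene")
go([.555,-.06,.035],pose(8,33)@FL)
go([.59,-.06,.035],pose(8,33)@FL)
E
```

```text
[ 0.56  -0.059  0.033] [ 0.407 -0.54   0.015]
top 1026 [[572.0, 110.0], [585.0, -236.0], [666.0, -233.0], [653.0, 113.0]]
scene 1579 [[574.0, 93.0], [582.0, -236.0], [664.0, -234.0], [656.0, 95.0]]
lin [ 0.05  0.41 -0.27] twist [23.4 -2.  -5.6]
lin [ 0.17 -3.04  0.31] twist [23.4 -2.  -5.6]
```

```bash
python3 - <<'E'
from m import *
Rm=pose(2,33)@FL
go([.548,-.06,.033],Rm)
print(ik(np.array([.548,-.06,.033]),Rm,[-.4,0.2,2.1,.5,.4,.8]).x,ik(np.array([.62,-.06,.033]),Rm,[-.4,0.2,2.1,.5,.4,.8]).x)
E
```

```text
lin [ 0.02  1.13 -0.19] twist [23.4  0.2 -0. ]
[-0.432  0.093  2.253  0.758  0.365  0.447] [-0.368  0.241  2.076  0.66   0.356  0.599]
```

Call:
apply_moves --linear '[[0,1.1,-0.2],[0,1.1,-0.2],[0,1.1,-0.2],[0,1.1,-0.2],[0,1.1,-0.2]]' --twist '[[0,0,0],[8,0,0],[16,0,0],[23.4,0,0],[23.4,0,0]]'

```text
time: 22.72
position: [0.5459, -0.0594, 0.0321]
ee_rot: [-1.922, 1.859, -0.545]
force: [-0.3, -0.4, 0.0]
grip_width: 0.703
```

```bash
python3 - <<'E'
from m import *
Rm=pose(2,33)@FL; s=observe(); print(s["position"],s["force"],s["joint_positions"])
go([.60,-.06,.033],Rm); go([.62,-.06,.033],Rm)
E
```

```text
[ 0.546 -0.059  0.032] [-0.277 -0.398  0.013] [-0.434  0.091  2.257  0.763  0.367  0.442]
lin [ 0.25 -4.59  2.86] twist [ 0.1  0.2 -0.1]
lin [ 0.31 -6.27  3.95] twist [ 0.1  0.2 -0.1]
```

Call:
apply_moves --linear '[[0,-0.9,0.5],[0.1,-1.7,1],[0.1,-2.4,1.5],[0.2,-3.1,1.9],[0.2,-3.8,2.4],[0.2,-4.4,2.8],[0.2,-4.4,2.8]]' --twist '[[0,0,0],[0,0,0],[0,0,0],[0,0,0],[0,0,0],[0,0,0],[0,0,0]]'

```text
time: 23.6
position: [0.5989, -0.0597, 0.0327]
ee_rot: [-1.922, 1.858, -0.546]
force: [-0.0, -0.2, 0.4]
grip_width: 0.701
```

```bash
cat >> m.py <<'E'
def rail(cam="top"):
    im,d,p=cloud(cam); x,y,z=p[...,0],p[...,1],p[...,2]
    q=p[(abs(z-.048)<.004)&(x>.695)&(x<.735)&(abs(y)<.3)]
    print("rail",cam,len(q),np.polyfit(q[:,1],q[:,0],1) if len(q)>5 else "")
E
python3 - <<'E'
from m import *
Rm=pose(2,33)@FL; s=observe(); print(s["position"],s["force"],s["joint_positions"])
disp();disp("scene");rail();rail("scene")
go([.615,-.06,.033],Rm); go([.63,-.06,.033],Rm)
E
```

```text
[ 0.599 -0.06   0.033] [-0.042 -0.18   0.438] [-0.385  0.201  2.128  0.694  0.358  0.552]
top 759 [[575.0, 105.0], [621.0, -230.0], [697.0, -220.0], [650.0, 115.0]]
scene 2083 [[605.0, 107.0], [614.0, -236.0], [699.0, -234.0], [690.0, 109.0]]
rail top 113 [-0.032  0.719]
rail scene 38 [0.014 0.711]
lin [ 0.1  -1.45  0.88] twist [ 0.1  0.2 -0.1]
lin [ 0.15 -2.71  1.69] twist [ 0.1  0.2 -0.1]
```

Call:
apply_moves --linear '[[0,-0.5,0.3],[0,-0.9,0.55],[0,-1.3,0.8],[0.1,-1.6,1],[0.1,-1.9,1.2]]' --twist '[[0,0,0],[0,0,0],[0,0,0],[0,0,0],[0,0,0]]'

```text
time: 24.42
position: [0.6207, -0.0599, 0.0326]
ee_rot: [-1.922, 1.859, -0.545]
force: [-1.8, -0.6, -1.1]
grip_width: 0.706
```

Call:
apply_moves --linear '[[0,-0.2,0.12],[0,-0.3,0.2],[0,-0.3,0.2]]' --twist '[[0,0,0],[0,0,0],[0,0,0]]'

```text
time: 24.8
position: [0.6229, -0.0596, 0.0322]
ee_rot: [-1.923, 1.86, -0.543]
force: [-20.2, -0.9, 13.7]
grip_width: 0.702
```

```bash
python3 - <<'E'
from m import *
s=observe(); print(s["position"],s["force"],s["joint_positions"])
disp("scene")
E
```

```text
[ 0.623 -0.06   0.032] [-20.223  -0.94   13.668] [-0.366  0.249  2.067  0.653  0.361  0.61 ]
scene 2309 [[628.0, 96.0], [638.0, -236.0], [720.0, -234.0], [710.0, 98.0]]
```

Call:
apply_moves --linear '[[0,1,-0.6],[0,3,-1.8],[0,5,-4],[0,5,-8],[0,5,-14],[0,5,-20],[0,5,-22],[0,5,-22]]' --twist '[[0,0,0],[0,0,0],[0,0,0],[0,0,0],[0,0,0],[0,0,0],[0,0,0],[0,0,0]]' --claw 6

```text
time: 25.85
position: [0.4626, -0.0667, 0.1927]
ee_rot: [-1.921, 1.858, -0.551]
force: [-0.3, -0.3, -0.1]
grip_width: 0.699
```

```bash
python3 - <<'E'
from m import *
s=observe(); print(s["position"],s["joint_positions"])
disp("scene");disp("top");stack()
im,d,p=cloud("scene"); save("s8.png",cv2.resize(im[150:290,70:420],None,fx=2.2,fy=2.2,interpolation=3))
x,y,z=p[...,0],p[...,1],p[...,2]
# gap profile: per y bin, last dispenser-top x (z>.055) vs first rail x
for yy in np.arange(-.22,.11,.04):
    k=p[(abs(y-yy)<.012)&(x>.6)&(x<.76)&(z<.075)]
    D=k[(k[:,2]>.056)]; Rr=k[(abs(k[:,2]-.048)<.005)&(k[:,0]>.7)]; sh=k[(k[:,2]<.04)&(k[:,0]<.74)&(k[:,0]>.66)]
    print(yy.round(2), D[:,0].max().round(4) if len(D) else None, Rr[:,0].min().round(4) if len(Rr) else None, len(sh))
E
```

```text
[ 0.463 -0.067  0.193] [-0.564 -0.531  2.399  0.432  0.827  0.751]
scene 2305 [[628.0, 96.0], [637.0, -237.0], [720.0, -234.0], [710.0, 98.0]]
top 452 [[636.0, -235.0], [721.0, -235.0], [722.0, 11.0], [637.0, 11.0]]
scene 0.213 261 ((0.4921826124191284, -0.34728309512138367), 0.026814023032784462)
scene 0.148 135 ((0.49108850955963135, -0.3463727831840515), 0.035200826823711395)
top 0.213 144 ((0.4907022714614868, -0.34398841857910156), 0.026044944301247597)
top 0.148 76 ((0.49019402265548706, -0.342709481716156), 0.03349161520600319)
-0.22 0.7193 0.7181 41
-0.18 0.7188 0.7242 39
-0.14 0.7166 0.723 47
-0.1 0.7158 0.7223 48
-0.06 0.7149 None 50
-0.02 0.7134 0.719 56
0.02 0.7115 0.7182 52
0.06 0.7106 0.7172 56
0.1 0.7095 0.7064 61
```

View pics/s8.png

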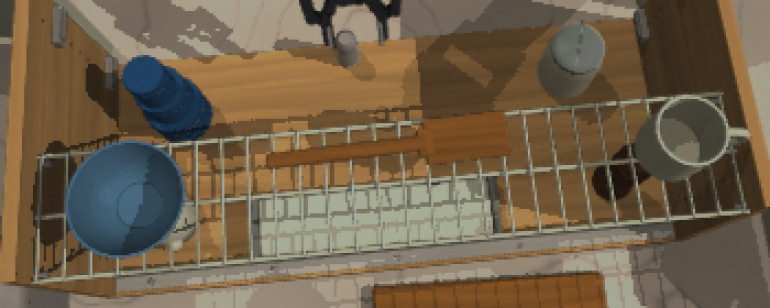

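The dispenser lies parallel along the rail (crop x 255–495, y 180–260) and the three-tin stack stands at (165,95). Salt, jar, mill, lantern, mug, bowl and spatula look unmoved. I'll back off, run a final numeric check and hand in.

Call:
apply_moves --linear '[[0,-1,-3],[0,-2,-6],[0,-3,-9],[0,-3,-9],[0,-3,-9]]' --twist '[[0,0,0],[0,0,0],[0,0,0],[0,0,0],[0,0,0]]'

```text
time: 26.72
position: [0.438, -0.0665, 0.2782]
ee_rot: [-1.924, 1.862, -0.534]
force: [-0.1, 0.3, -0.1]
grip_width: 0.701
```

```bash
python3 - <<'E'
from m import *
p0=np.load("scene0.npy"); im,d,p=cloud("scene"); i0=cv2.imread("pics/scene0.png")[...,::-1]
for n,(x,y,r,zl,zh) in dict(salt=(.412,-.088,.03,.08,.11),jar=(.461,.249,.06,.125,.16),medium=(.491,-.346,.06,.142,.153),mug=(.645,.318,.07,.34,.38),mill=(.65,.285,.05,.1,.19),spat=(.63,.03,.16,.289,.301),bowl=(.676,-.334,.08,.31,.35)).items():
    o=[]
    for q in(p0,p):
        k=q[(np.hypot(q[...,0]-x,q[...,1]-y)<r)&(q[...,2]>zl)&(q[...,2]<zh)]; o.append((len(k),k.mean(0).round(3)))
    print(n,*o)
look=[(l,look_for(l,"scene")[:1]) for l in("lantern_mid","mill_mid","small_tin_mid")]; print(look)
s=observe(); print(s["time"],s["force"],s["position"]); print(close_job())
E
```

```text
salt (84, array([ 0.414, -0.088,  0.093])) (86, array([ 0.414, -0.088,  0.093]))
jar (457, array([0.465, 0.247, 0.14 ])) (457, array([0.465, 0.247, 0.14 ]))
medium (403, array([ 0.491, -0.346,  0.149])) (121, array([ 0.5  , -0.333,  0.148]))
mug (535, array([0.652, 0.303, 0.36 ])) (536, array([0.652, 0.303, 0.36 ]))
mill (173, array([0.647, 0.286, 0.155])) (172, array([0.647, 0.286, 0.156]))
spat (1207, array([0.627, 0.021, 0.295])) (1209, array([0.627, 0.022, 0.295]))
bowl (1187, array([ 0.672, -0.333,  0.328])) (1159, array([ 0.672, -0.333,  0.328]))
[('lantern_mid', [{'location': [155.2, 251.1], 'confidence': 0.69}]), ('mill_mid', [{'location': [351.3, 231.6], 'confidence': 0.72}]), ('small_tin_mid', [{'location': [139.1, 188.7], 'confidence': 0.68}])]
26.925 [ 0.438 -0.534  0.267] [ 0.438 -0.066  0.279]
the job is handed in; nothing more can be done
None
```

The small tin is back upright on the two-tin stack, and the dispenser is pushed home against the rail. I handed the job in at 26.9 s, with the gripper clear of everything.

- **Small tin:** I reached in under the wire shelf with a tilted gripper, lifted the tin out and set it down. Its lid sits 1–2 mm off the medium tin's centre in both cameras.
- **Dispenser:** I straightened it with a push near its left end. Then I pushed the middle with both fingertips until it met the rail at about 20 N.
- **Flushness check:** The lid's rear edge runs parallel to the rail, 5.4–6.7 mm from its top edge at the points I could compare. I took that gap to be the lid's inset, because the lid measures about 82 mm deep against the 90 mm case. I did not measure the case's rear face directly, or press each end on its own.
- **Disagreeing readings:** After the final push, the top camera's outline of the dispenser was cut short by the wire shelf, so I relied on the scene camera. At the two outermost points the rail reading looked wrong, so I left those out.
- **Other things:** The salt shaker, jar, mill, mug, bowl and spatula all measure within 1 mm of where they started. The lantern was found at its original place. The medium tin's centre is unmoved by circle fit; its simple average shifted only because the small tin now hides part of its lid.

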